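# Load the stepped block and index the slide to the camera

## Task

Set the stepped block down flat between the corner lugs of the slide's carriage and let go of it while the carriage is still in its present notch. Then pull the black index knob up, slide the carriage exactly one notch towards the camera (the head with the round lens, not the flat light panel), and let the plunger drop fully home in that notch, so that the block stands in front of the lens. Leave the plain bar where it lies.

Things in the scene. Friction and masses are not known exactly. Their poses are not given: they have to be found in the camera images.
- wedge_mid (a point): Stepped block, bare aluminium, about 0.32 kg, loose, on its flat base: 30 mm wide (own x), 90 mm long (own y), a staircase of three steps each 30 mm long: 28 mm high at its -y end, 44 mm in the middle, 60 mm at its +y end. This point: centre of the middle step, 22 mm above the base. z up. It fits the carriage either way round.
- bar_mid (a point): Plain bar, same aluminium, loose: 30 mm wide (own x), 90 mm long (own y), 44 mm high, no steps. This point: its centre, 22 mm above its base. Not part of the job; it may lie nearer or farther than the stepped block.
- nest (a point): Centre of the carriage's flat top, where the block's base belongs; 44 mm above the bench. x away from the robot, y along the slide, z up; the block's length goes along y. Four L-shaped corner lugs 10 mm high leave a pocket 40 mm (x) by 100 mm (y); the middle 76 mm of its long sides is open for fingers, the plate going on to 60 mm in x. The slide's fixed bed is 220 by 340 mm.
- knob_grip (a point): Centre of the black index knob, an upright cylinder 34 mm in diameter, 30 mm high, this point 75 mm above the bench when the plunger is home. It stands on a tongue of the carriage (top 44 mm above the bench), 110 mm from the nest centre on the robot's side (nest -x), and travels with the carriage. Pull it straight up.
- knob (a joint): How far the knob is pulled up, m: 0 plunger fully home in a notch, 0.020 end stop. A spring pushes it down, about 5 N home, 8 N fully up, plus 1 N of weight. The pin clears the index plate from about 0.0125 on; only then does the carriage slide. Let go between notches, the pin rides on the plate (about 0.012) and drops into the next notch it meets.
- carriage (a joint): Position of the carriage along the slide, m, growing along the nest's +y. Five notches 50 mm apart, at -0.10, -0.05, 0, 0.05, 0.10 (1.5 mm of play each way). It starts in the middle notch, 0. Friction about 1.5 N; it stays where it is left.
- lens (a point): Centre of the front glass of the camera: a grey box with a round black lens 44 mm in diameter on a small fixed stand beyond the slide, 75 mm above the bench, looking at the slide. Axes parallel to the nest's. 105 mm beyond the nest centre and one notch (50 mm) to its left (+y) or right (-y) at the start; the rectangular light panel stands in the other place. Both up to 104 mm high.
There are look-alikes about, which are no part of the job. Leave any green look-alike of the part that bears wedge_mid alone. What is shaped like the part that bears lens but red is not meant.

How it is judged:
On the way, in this order (a step that is already met when the one before it is completed fails the run):
1. the stepped block stands between the lugs, let go, with the carriage still in its first notch and the plunger in (x of wedge_mid in the frame of nest between -0.008 and 0.008 m and y of wedge_mid in the frame of nest between -0.008 and 0.008 m and z of wedge_mid in the frame of nest between 0.018 and 0.026 m and angle between wedge_mid's own z axis and vertical below 0.08 rad and angle between the y axis of wedge_mid and the y axis of nest, either way round below 0.2 rad and contact force between the fingers and wedge below 0.1 N and value of joint knob below 0.004 m and value of joint carriage between -0.006 and 0.006 m), for 0.2 s.
2. the index knob is pulled up clear of the notch (value of joint knob above 0.01 m), for 0.05 s.
At the end, for the whole second after the job is handed in: Carriage in the notch before the lens (nest centre within 5 mm of the lens axis along the slide), knob within 3 mm of home, the stepped block released and at rest between the lugs: within 8 mm of the nest centre, its base on the plate, upright, its length along the slide within 0.2 rad (x of wedge_mid in the frame of nest between -0.008 and 0.008 m and y of wedge_mid in the frame of nest between -0.008 and 0.008 m and z of wedge_mid in the frame of nest between 0.018 and 0.026 m and angle between wedge_mid's own z axis and vertical below 0.08 rad and angle between the y axis of wedge_mid and the y axis of nest, either way round below 0.2 rad and contact force between the fingers and wedge below 0.1 N and value of joint knob below 0.003 m and y of nest in the frame of lens between -0.005 and 0.005 m and velocity of joint carriage between -0.01 and 0.01 m/s and linear speed of wedge below 0.02 m/s); the robot touches nothing.
It fails at once if the plain bar is moved by more than 20 mm (distance of bar_mid from where it was at the start of the episode above 0.02 m).
It also fails if it takes over 48 s, if anything falls off the work surface, if the arm or the gripper's body presses on something with over 40 N, if the wrist force passes 120 N, or if a joint passes its speed limit or range.

## Robot

A 6-joint arm with a two-finger parallel gripper is mounted at the origin on the work surface. World frame = base frame: x ahead of the robot, y to its left, z up, the work surface at z = 0. Lengths are in m, angles in rad, forces in N, time in s.
With the tool pointing down it reaches from about 0.3 to 0.775 m from the base axis. Payload 14.6 kg.
Tool frame: the origin (TCP) lies at the very end of the fingers, on their centre line; the grasp point (between the pads) lies 19 mm behind it; z points along the fingers, y is the line along which they close (so a half turn about z gives the same grasp; the last joint's range is limited). The gripper opens to 94 mm and grips with 3 to 60 N. Pads are 16 mm wide; open, the fingers measure 119 mm over their backs; the gripper's body (75 mm by 177 mm) begins 78 mm behind the grasp point.
Start: joints at [-1.318, 0.3, 1.521, -0, 1.321, -0.067], TCP at [0.173, -0.522, 0.205] pointing down, gripper open.
Joint ranges: [-3.03, 3.03], [-0.79, 2.21], [0.23, 2.52], [-1.04, 4.18], [0, 3.07], [-2.55, 2.55]. Speed limits (rad/s): [2.22, 2.22, 2.57, 3.14, 3.14, 3.14].

## Interface

Orientations are given as [roll, pitch, yaw] about the fixed x, y, z axes, in that order (R = Rz(yaw) Ry(pitch) Rx(roll)).
In Python, from station import ctrl gives the robot as it stands. The module is installed in compiled form; this text tells all that it offers.
- The arm moves only by the tool play_rows, never from a script. Its argument "commands" is a list of rows, each a list of 7 numbers: the shift along the tool's x, y, z in m, then the turn, a rotation vector about the tool's x, y, z in degrees, then the closure, from -1 (fully open) to 1 (shut). A call has 1 to 20 rows; each row shifts and turns the commanded pose from where the row before left it, along the tool's axes as they then stand; what a row does not reach is not made up. A row lasts 1/12 s, in which the tool goes at most 41.7 mm and 7.16 degrees, less where a joint would pass 70% of its speed; a pose out of reach is approached as far as the arm can. A call is refused whole if a number of a shift passes 0.0417 or a number of a turn 7.16, either way. A call with a gripper value outside its range is refused whole. The fingers move at their own pace and stop on an object; "force" is the grip in N (left out, the last holds). Time passes only in rows, so rows that do not move let the fingers close. It gives the time, the measured TCP pose, the force, the opening and the grip force at its end, in the units of the state.
- ctrl.get_obs(): the state, without advancing time (a new reading comes with each control period).
- ctrl.camera(name): name is "scene" or "top" or "wrist"; returns the picture (384x512x3 uint8, blue, green, red); there is no depth.
- ctrl.camera_model(name): a dict with "fx", "fy", "cx", "cy" (pixels), "rvec" (rotation vector, rad) and "tvec" (3), from world to camera coordinates, as OpenCV has them. Camera axes: x right, y down, z forward; pixel columns grow to the right and rows downward; lengths in m; the calibration is good to about 2 mm. A picture is of the moment at which its call begins: read the wrist's pose just before it. camera_model takes no time and is no camera call; for the wrist camera it gives the pose at the moment of the call.
- ctrl.hand_in(): hands the job in; it is judged then, once.
The state is a dict: "time_s": time; "qpos": joint angles; "joint_vel": joint speeds; "tau": joint torques, N m; "ee_pos": TCP position; "eef_rot": TCP orientation; "force": force on the tool from outside, world axes, zero at the start; "moment": the same for the moment, N m; "grip_width": finger opening in m; "grip_force": force on a finger pad.
Only numpy, scipy, OpenCV 4.12 (cv2) and the standard library are available. Lean on these libraries where they do the work, as an engineer would, in place of code of your own. Each camera call takes 0.05 s, during which the arm holds its last target. There are 200 camera calls.

## Working session

There is one attempt and no reset: what is moved stays moved. The work goes in short steps, Python scripts to look and compute and a tool call to move; the robot and the scene stay as the last step left them, time stands still between calls to the robot, and variables do not carry over. Pictures are saved under pics/ and viewed, at most 10 in all, crops included, and the job is handed in when it is done.

Besides the shell and the picture viewer there is one more tool, called after "Request:" as a command line: name --pt "numbers of a row" for each row, then --argument value for the rest. play_rows: Moves the arm, as the interface text tells. Its arguments: {"type":"object","properties":{"commands":{"type":"array","items":{"type":"array","items":{"type":"number"}}},"force":{"type":"number"}},"required":["commands"]}

```bash
mkdir -p pics
cat > h.py <<'E'
import numpy as np, cv2
from station import ctrl
def ray(m,px):
    R=cv2.Rodrigues(np.array(m["rvec"],float))[0]; t=np.array(m["tvec"],float).ravel()
    o=-R.T@t; d=R.T@np.array([(px[0]-m["cx"])/m["fx"],(px[1]-m["cy"])/m["fy"],1.]); return o,d
def onz(m,px,z):
    o,d=ray(m,px); return o+d*(z-o[2])/d[2]
def proj(m,P):
    R=cv2.Rodrigues(np.array(m["rvec"],float))[0]
    p=R@np.array(P,float)+np.array(m["tvec"],float).ravel(); return np.array([m["fx"]*p[0]/p[2]+m["cx"],m["fy"]*p[1]/p[2]+m["cy"]])
E
python3 - <<'E'
from h import *
for n in("scene","top"):
    cv2.imwrite(f"pics/{n}0.png",ctrl.camera(n)); m=ctrl.camera_model(n); print(n,m,ray(m,(256,192)))
o=ctrl.get_obs(); print(o["time_s"],o["ee_pos"],o["eef_rot"])
E
```

```text
scene {'fx': 433.0827008093883, 'fy': 433.0827008093883, 'cx': 253.6338806976421, 'cy': 185.40122294937797, 'rvec': array([ 0.87613983,  2.45624381, -1.18698252]), 'tvec': array([ 0.42193153, -0.10536457,  1.63915279])} (array([1.16157996, 0.79125447, 0.94899849]), array([-0.48057187, -0.60262407, -0.63730442]))
top {'fx': 481.054835179235, 'fy': 481.054835179235, 'cx': 260.55287606758026, 'cy': 189.6885597890542, 'rvec': array([ 2.08311965, -2.14987257,  0.17093159]), 'tvec': array([-0.03049826,  0.50731964,  1.66818826])} (array([ 0.19569391, -0.07697821,  1.73116541]), array([ 0.17665994,  0.02741088, -0.98394744]))
0.1 [ 0.17286497 -0.5218908   0.204956  ] [-3.14058256e+00 -6.86265894e-05  3.19845628e-01]
```

View pics/top0.png

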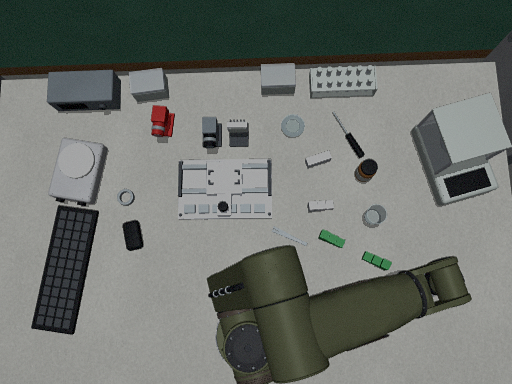

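View pics/scene0.png

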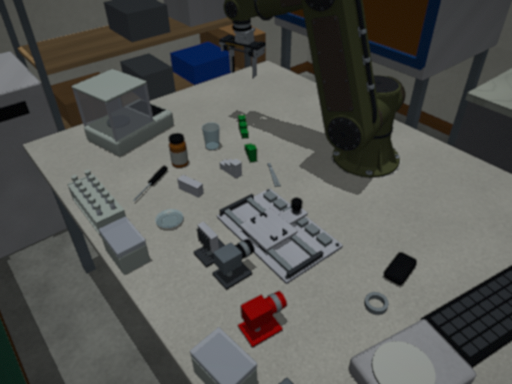

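Top view: the carriage is at about (223,178) and the knob at (223,206). The grey camera is at (210,132), so to the left (+y). The light panel is at (238,130), and the red look-alike at (160,120) is not meant. 
Candidates for the stepped block are the aluminium parts at (319,158) and (321,205). The green ones at (332,239) and (376,260) are look-alikes. The one at (321,205) seems stepped, so I'll check it in a close crop.

Run:
```python
from h import *
t=cv2.imread("pics/top0.png"); s=cv2.imread("pics/scene0.png")
a=cv2.resize(t[145:215,295:345],None,fx=8,fy=8,interpolation=2)
b=cv2.resize(s[150:205,170:250],None,fx=5,fy=5,interpolation=2)
c=cv2.resize(t[115:225,170:285],None,fx=5,fy=5,interpolation=2)
im=np.zeros((560,800,3),np.uint8); im[:560,:400]=a; im[:275,400:800]=b
c=cv2.resize(t[115:225,170:285],(290,277)); im[280:557,405:695]=c
cv2.imwrite("pics/c1.png",im)
m=ctrl.camera_model("top")
g=t.max(2); 
mask=((g>165)&(t.max(2)-t.min(2)<25)).astype(np.uint8)*255
cs,_=cv2.findContours(mask,0,1)
for k in cs:
    (x,y),wh,an=cv2.minAreaRect(k)
    if cv2.contourArea(k)>60 and y<225: print((x,y),wh,an,onz(m,(x,y),.044))
for p in[(223,178),(223,206),(210,132)]: print(p,onz(m,p,.044),onz(m,p,.09))
```

```text
(320.9048767089844, 204.57302856445312) (7.649685382843018, 23.81380271911621) 86.18592071533203 [ 0.44575331 -0.25822432  0.044     ]
(245.5, 205.0) (51.0, 24.0) -0.0 [0.45301853 0.00857975 0.044     ]
(194.0, 179.0) (22.0, 18.0) 0.0 [0.55353108 0.19148233 0.044     ]
(221.984375, 188.12564086914062) (57.28362274169922, 90.3799057006836) 87.61405944824219 [0.51676585 0.09125849 0.044     ]
(318.45001220703125, 157.3500213623047) (7.273237228393555, 24.033309936523438) 71.56504821777344 [ 0.61774787 -0.25834667  0.044     ]
(84.5, 160.5) (31.0, 15.0) 90.0 [0.63598428 0.59087506 0.044     ]
(349.5, 83.5) (11.0, 49.0) 90.0 [ 0.89466251 -0.38723033  0.044     ]
(223, 178) [0.55361934 0.0870561  0.044     ] [0.54386062 0.08258376 0.09      ]
(223, 206) [0.45206418 0.0886079  0.044     ] [0.44507433 0.08409325 0.09      ]
(210, 132) [0.72703251 0.13203973 0.044     ] [0.71254574 0.12634092 0.09      ]
```

View pics/c1.png

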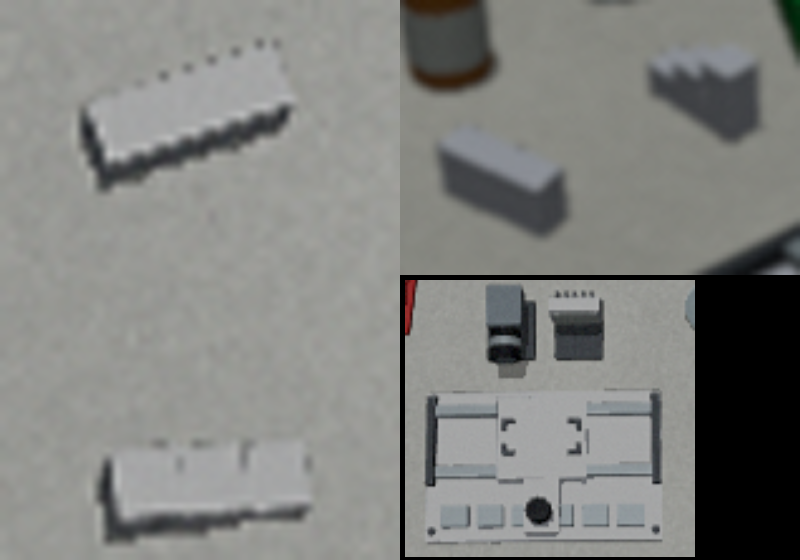

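The stepped block is the part at (321,205) in the top view, with its tall end towards +y. The plain bar is at (318,157). The camera is on the +y side. I'll move above the block.

Request:
play_rows --pt "0.0342 -0.0168 0 0 0 0 -1" --pt "0.0342 -0.0168 0 0 0 0 -1" --pt "0.0342 -0.0168 0 0 0 0 -1" --pt "0.0342 -0.0168 0 0 0 0 -1" --pt "0.0342 -0.0168 0 0 0 0 -1" --pt "0.0342 -0.0168 0 0 0 0 -1" --pt "0.0342 -0.0168 0 0 0 0 -1" --pt "0.0342 -0.0168 0 0 0 0 -1" --pt "0.0342 -0.0168 0 0 0 0 -1" --pt "0.0342 -0.0168 0 0 0 0 -1" --pt "0 0 0 0 0 -7.1 -1" --pt "0 0 0 0 0 -7.1 -1" --pt "0 0 0 0 0 -7.1 -1" --pt "0 0 0 0 0 -7.1 -1" --pt "0 0 0 0 0 -7.1 -1" --pt "0 0 0 0 0 -7.1 -1" --pt "0 0 0 0 0 -7.1 -1" --pt "0 0 0 0 0 -7.1 -1" --pt "0 0 0 0 0 -7.1 -1" --pt "0 0 0 0 0 -7.1 -1" --force 35

```text
time_s: 1.77
ee_pos: [0.4446, -0.255, 0.2052]
eef_rot: [-3.141, -0.0, 1.565]
force: [-0.3, -0.6, 0.1]
grip_width: 0.0935
grip_force: 0.0
```

Run:
```python
from h import *
import pickle
o=ctrl.get_obs(); print(o["time_s"],o["ee_pos"],o["eef_rot"],o["qpos"])
m=ctrl.camera_model("wrist"); w=ctrl.camera("wrist"); pickle.dump(m,open("w1.pkl","wb"))
cv2.imwrite("pics/w1.png",w); print(ray(m,(256,192)))
```

```text
1.7667 [ 0.44461557 -0.25503136  0.20517768] [-3.14105702e+00 -3.02564568e-04  1.56514159e+00] [-5.92223974e-01  2.17091355e-01  1.62572782e+00 -4.61775214e-05
  1.29938705e+00 -5.86556925e-01]
(array([ 0.4448606 , -0.17036708,  0.38458441]), array([ 0.02140412, -0.28908763, -0.95732501]))
```

View pics/w1.png

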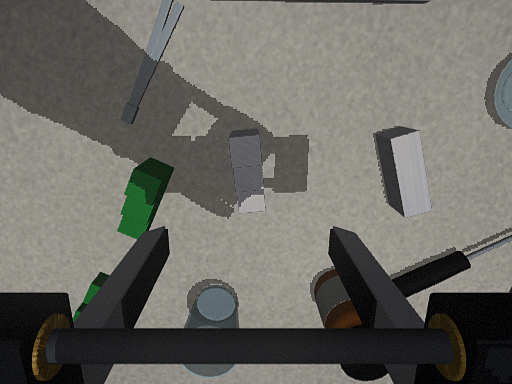

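The wrist view shows the stepped block at (248,170), with its tall end up (+y). The bar is at (403,170) and the green look-alike at (145,195). I'll zoom in to get the block's corners.

Run:
```python
from h import *
w=cv2.imread("pics/w1.png")[120:220,215:315]
c=cv2.convertScaleAbs(cv2.resize(w,(600,600),interpolation=0),alpha=1.5)
for i in range(0,100,10): 
    cv2.putText(c,str(120+i),(0,i*6+8),0,.35,(0,255,255)); cv2.putText(c,str(215+i),(i*6,595),0,.35,(0,255,255)); cv2.line(c,(0,i*6),(8,i*6),(0,0,255)); cv2.line(c,(i*6,580),(i*6,588),(0,0,255))
cv2.imwrite("pics/w1c.png",c)
```

```text
(no output)
```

View pics/w1c.png

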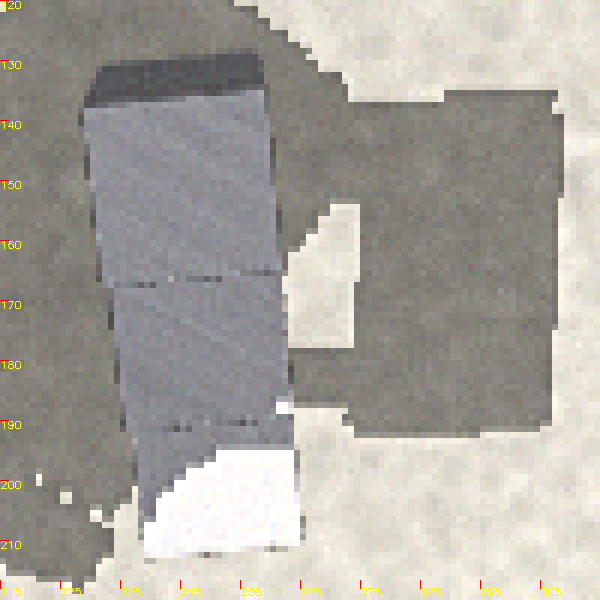

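Run:
```python
from h import *
import pickle
m=pickle.load(open("w1.pkl","rb"))
C=[(229,137.8,.06),(259.2,134.7,.06),(232.3,167.7,.06),(262.2,165,.06),(239.2,213.3,.028),(265.3,210.5,.028)]
P=np.array([onz(m,c[:2],c[2]) for c in C]); print(P.round(4))
a,b,c=[(P[i]+P[i+1])/2 for i in(0,2,4)]
d=(a-c)[:2]; print("len",np.hypot(*d),"ctr",(a+c)/2,"y-axis ang",np.degrees(np.arctan2(d[1],d[0])), np.linalg.norm((a-b)[:2]))
```

```text
[[ 0.426  -0.2135  0.06  ]
 [ 0.4552 -0.2107  0.06  ]
 [ 0.4286 -0.243   0.06  ]
 [ 0.4583 -0.2405  0.06  ]
 [ 0.4338 -0.3032  0.028 ]
 [ 0.4634 -0.3     0.028 ]]
len 0.08984020620621226 ctr [ 0.44459534 -0.25683691  0.044     ] y-axis ang 95.0556726716573 0.02981924491458319
```

Request:
play_rows --pt "0.002 0 0 0 0 -5.4 -1" --pt "0 0 0.04 0 0 0 -1" --pt "0 0 0.04 0 0 0 -1" --pt "0 0 0.04 0 0 0 -1" --pt "0 0 0.04 0 0 0 -1" --pt "0 0 0.025 0 0 0 -1" --pt "0 0 0.0112 0 0 0 -1" --pt "0 0 0 0 0 0 -1" --pt "0 0 0 0 0 0 1" --pt "0 0 0 0 0 0 1" --pt "0 0 0 0 0 0 1" --pt "0 0 0 0 0 0 1" --pt "0 0 0 0 0 0 1" --pt "0 0 0 0 0 0 1" --pt "0 0 0 0 0 0 1" --pt "0 0 0 0 0 0 1" --force 35

```text
time_s: 3.15
ee_pos: [0.4448, -0.2531, 0.0094]
eef_rot: [3.141, 0.0, 1.653]
force: [-0.3, 1.0, -0.7]
grip_width: 0.0438
grip_force: 0.0
```

Request:
play_rows --pt "0 0 0 0 0 0 1" --pt "0 0 0 0 0 0 1" --pt "0 0 0 0 0 0 1" --pt "0 0 0 0 0 0 1" --pt "0 0 0 0 0 0 1" --pt "0 0 0 0 0 0 1" --pt "0 0 -0.01 0 0 0 1" --pt "0 0 -0.03 0 0 0 1" --pt "0 0 -0.03 0 0 0 1" --pt "0 0 -0.03 0 0 0 1" --pt "0 0 -0.03 0 0 0 1" --pt "0 0 -0.03 0 0 0 1" --pt "0 0 -0.03 0 0 0 1" --pt "0.036 0.012 0 0 0 0 1" --pt "0.036 0.012 0 0 0 0 1" --pt "0.036 0.012 0 0 0 0 1" --pt "0.036 0.012 0 0 0 0 1" --pt "0.036 0.012 0 0 0 0 1" --pt "0.036 0.012 0 0 0 0 1" --pt "0 0 0 0 0 0 1" --force 35

```text
time_s: 4.82
ee_pos: [0.4993, -0.0267, 0.1997]
eef_rot: [3.141, -0.001, 1.658]
force: [-0.3, -0.8, -3.6]
grip_width: 0.03
grip_force: 35.0
```

Run:
```python
from h import *
import pickle
o=ctrl.get_obs(); print(o["time_s"],o["ee_pos"],o["eef_rot"],o["grip_width"],o["grip_force"])
m=ctrl.camera_model("wrist"); w=ctrl.camera("wrist"); pickle.dump(m,open("w2.pkl","wb"))
cv2.imwrite("pics/w2raw.png",w)
c=cv2.resize(w,(800,600),interpolation=1)
for i in range(0,512,50): cv2.putText(c,str(i),(int(i*1.5625),597),0,.4,(0,0,255)); cv2.putText(c,str(i),(0,int(i*1.5625)+4),0,.4,(0,0,255))
cv2.imwrite("pics/w2.png",c)
```

```text
4.8167 [ 0.49925267 -0.02668937  0.19971305] [ 3.14110575e+00 -1.28608981e-03  1.65768967e+00] 0.0299705803260552 34.99755799770355
```

View pics/w2.png

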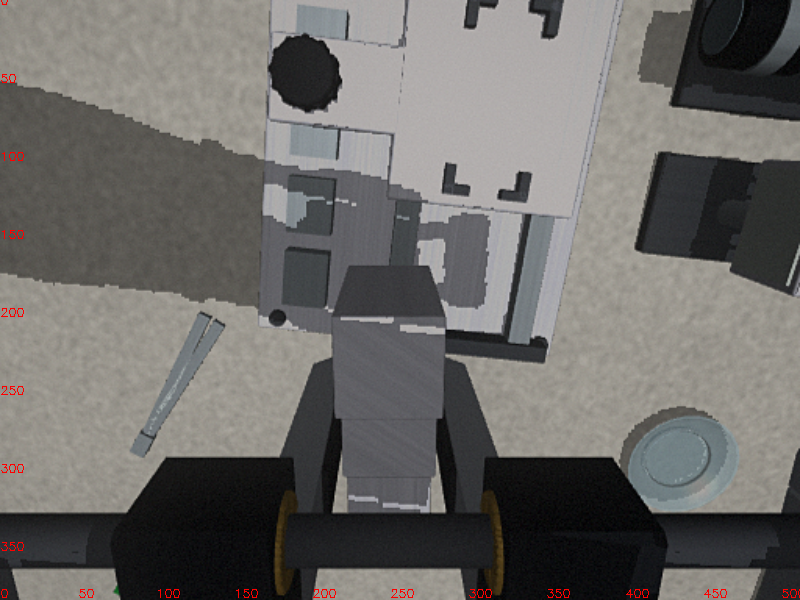

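The wrist view shows the knob at (195,46) and the near lugs at (291,115) and (330,120). The far lugs are cut off at the top, the lens is at (468,18), and the block is held straight. I'll shift a little so all four lugs are in view.

Request:
play_rows --pt "0.011 0.02 0 0 0 0 1" --pt "0.011 0.02 0 0 0 0 1" --pt "0 0 0 0 0 0 1" --pt "0 0 0 0 0 0 1"

```text
time_s: 5.2
ee_pos: [0.5368, -0.0069, 0.1991]
eef_rot: [-3.141, -0.0, 1.654]
force: [-0.2, -0.2, -4.4]
grip_width: 0.0298
grip_force: 35.0
```

Run:
```python
from h import *
import pickle
o=ctrl.get_obs(); print(o["time_s"],o["ee_pos"],o["eef_rot"],o["grip_width"])
m=ctrl.camera_model("wrist"); w=ctrl.camera("wrist"); pickle.dump((m,o),open("w3.pkl","wb"))
cv2.imwrite("pics/w3raw.png",w)
g=cv2.cvtColor(w,6); mask=((g<110)).astype(np.uint8)*255; mask[165:]=0
n,l,st,ce=cv2.connectedComponentsWithStats(mask)
for i in range(1,n):
    if 60<st[i,4]<4000: print(st[i],ce[i].round(1),onz(m,ce[i],.05).round(4))
c=cv2.resize(w[:180,120:390],None,fx=2.9,fy=2.9,interpolation=0)
for i in range(0,270,20): cv2.putText(c,str(120+i),(int(i*2.9),518),0,.35,(0,0,255)); cv2.putText(c,str(i),(0,int(i*2.9)+4),0,.35,(0,0,255))
cv2.imwrite("pics/w3.png",c)
```

```text
5.2 [ 0.536814   -0.00694872  0.19907832] [-3.14079854e+00 -6.84758813e-06  1.65353598e+00] 0.029836779944805172
[150   0  35  14 154] [170.7   9. ] [0.456  0.1408 0.05  ]
[320   0   6  15  63] [322.2   6.4] [0.5887 0.1538 0.05  ]
[253  13  20  25 275] [261.   22.8] [0.5363 0.1363 0.05  ]
[294  18  20  26 314] [304.8  28.3] [0.5758 0.1351 0.05  ]
[180  26   4  19  64] [181.7  36.1] [0.4661 0.1197 0.05  ]
[ 124   44   54   48 1844] [149.9  67.9] [0.4376 0.0903 0.05  ]
```

View pics/w3.png

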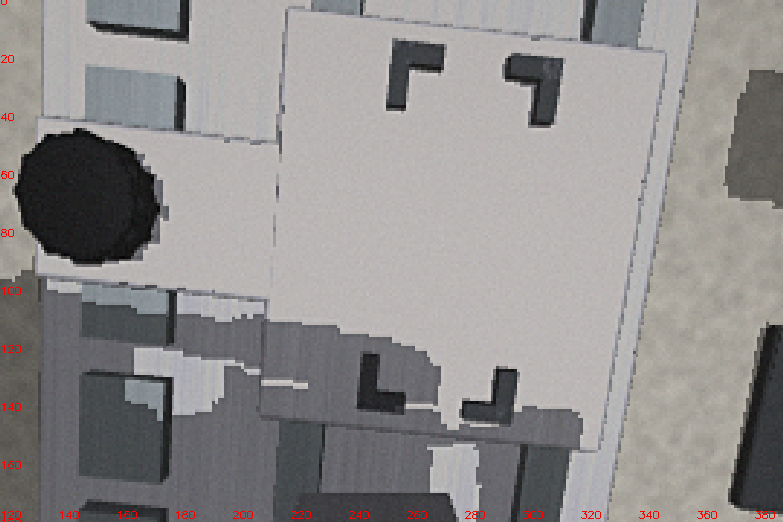

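Run:
```python
from h import *
import pickle
m,o=pickle.load(open("w3.pkl","rb"))
def an(d): return np.degrees(np.arctan2(d[1],d[0]))
for nm,z,C in(("lugs",.054,[(255.5,13.8),(313.8,19.7),(297.6,144.8),(243.4,141.4)]),("plate",.044,[(219.3,2.8),(349.7,17.2),(326.2,155.9),(210,143.1)])):
    P=np.array([onz(m,c,z)[:2] for c in C]); F,G,H,I=P
    print(nm,P.round(4).tolist(),"ctr",P.mean(0),"y-ang",an(F-I),an(G-H),"x-ang",an(G-F),an(H-I),"sz",np.linalg.norm(F-I),np.linalg.norm(G-F))
k=onz(m,(120+76/2.9,196/2.9),.09); print("knob top",k)
o,d=ray(m,(256,192)); print(o)
```

```text
lugs [[0.5308, 0.1423], [0.5822, 0.1418], [0.5816, 0.0314], [0.5288, 0.0304]] ctr [0.55583105 0.08648127] y-ang 89.00194955523992 89.69678733416198 x-ang -0.5209031342924845 1.0776038972132806 sz 0.11194508357384851 0.05141316973912297
plate [[0.4978, 0.1505], [0.6158, 0.1485], [0.6134, 0.0211], [0.4956, 0.0245]] ctr [0.55566707 0.08616026] y-ang 89.00050449714352 88.92034438719465 x-ang -0.9610556313950862 -1.6489882084428382 sz 0.12598210516912647 0.11803876379520463
knob top [0.44581456 0.08879083 0.09      ]
[0.52965616 0.07747839 0.37848642]
```

Request:
play_rows --pt "0 0 0 0 0 5.7 1" --pt "0.0325 0.0058 0 0 0 0 1" --pt "0.0325 0.0058 0 0 0 0 1" --pt "0.0325 0.0058 0 0 0 0 1" --pt "0 0 0.025 0 0 0 1" --pt "0 0 0.025 0 0 0 1" --pt "0 0 0.025 0 0 0 1" --pt "0 0 0 0 0 0 1" --pt "0 0 0 0 0 0 1"

```text
time_s: 6.0
ee_pos: [0.5553, 0.0897, 0.1243]
eef_rot: [-3.14, 0.0, 1.553]
force: [-0.1, 0.6, -3.1]
grip_width: 0.0298
grip_force: 35.0
```

Request:
play_rows --pt "0 0.0004 0.02 0 0 0 1" --pt "0 0 0.02 0 0 0 1" --pt "0 0 0.015 0 0 0 1" --pt "0 0 0.008 0 0 0 1" --pt "0 0 0.004 0 0 0 1" --pt "0 0 0.002 0 0 0 1" --pt "0 0 0.0015 0 0 0 1" --pt "0 0 0 0 0 0 1" --pt "0 0 0 0 0 0 1"

```text
time_s: 6.75
ee_pos: [0.5566, 0.0905, 0.0546]
eef_rot: [3.14, -0.0, 1.554]
force: [0.0, 0.4, -2.6]
grip_width: 0.0301
grip_force: 35.0
```

Request:
play_rows --pt "0 0 0.0007 0 0 0 1" --pt "0 0 0.0005 0 0 0 1" --pt "0 0 0 0 0 0 1"

```text
time_s: 7.0
ee_pos: [0.5565, 0.0905, 0.0532]
eef_rot: [3.141, -0.0, 1.554]
force: [-2.6, -0.7, 4.0]
grip_width: 0.0298
grip_force: 35.0
```

Contact has been made (+4 N). I'll open, then rise.

Request:
play_rows --pt "0 0 0 0 0 0 -0.2" --pt "0 0 0 0 0 0 -0.6" --pt "0 0 0 0 0 0 -0.9" --pt "0 0 0 0 0 0 -0.9" --pt "0 0 0 0 0 0 -0.9" --pt "0 0 0 0 0 0 -0.9" --pt "0 0 0 0 0 0 -0.9" --pt "0 0 0 0 0 0 -0.9" --pt "0 0 -0.03 0 0 0 -0.9" --pt "0 0 -0.04 0 0 0 -0.9" --pt "0 0 -0.04 0 0 0 -0.9" --pt "-0.04 0 -0.004 0 0 0 -0.9" --pt "-0.04 0 0 0 0 0 -0.9" --pt "0 0 0 0 0 0 -0.9"

```text
time_s: 8.17
ee_pos: [0.5549, 0.0056, 0.1674]
eef_rot: [3.14, 0.001, 1.55]
force: [0.6, 0.5, 0.3]
grip_width: 0.0896
grip_force: 0.0
```

Run:
```python
from h import *
import pickle
o=ctrl.get_obs(); print(o["time_s"],o["ee_pos"],o["eef_rot"],o["grip_width"])
m=ctrl.camera_model("wrist"); w=ctrl.camera("wrist"); pickle.dump((m,o),open("w4.pkl","wb"))
cv2.imwrite("pics/w4raw.png",w)
c=cv2.resize(w[:200,120:390],None,fx=2.9,fy=2.9,interpolation=0)
for i in range(0,270,20): cv2.putText(c,str(120+i),(int(i*2.9),575),0,.35,(0,0,255)); cv2.putText(c,str(i),(0,int(i*2.9)+4),0,.35,(0,0,255))
cv2.imwrite("pics/w4.png",c)
```

```text
8.1667 [0.55493537 0.00563487 0.16738408] [3.14013170e+00 1.10234441e-03 1.55043926e+00] 0.08961033197010858
```

View pics/w4.png

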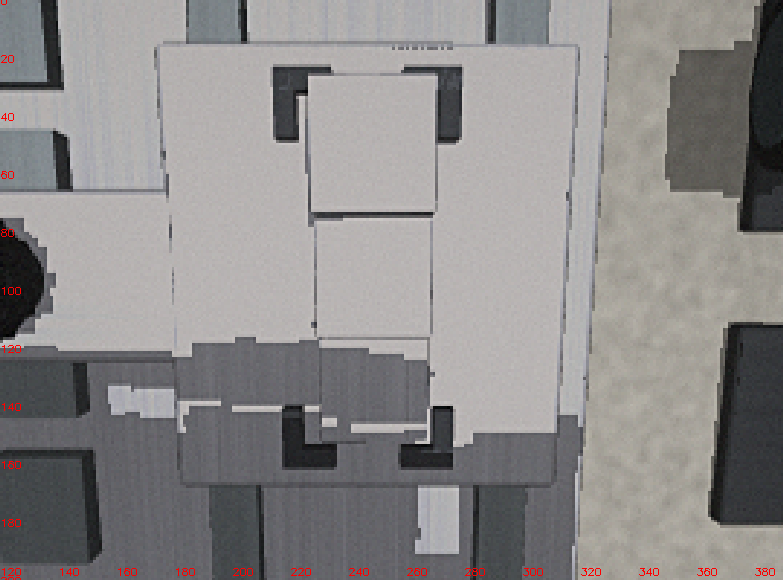

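The block sits straight inside all four lugs: its top runs from about (246,26) to (267,152), with lugs at (219,36), (274,36), (222,150) and (267,150). Next I'll check the position numerically and work out the move to the knob.

Run:
```python
from h import *
import pickle
m,o=pickle.load(open("w4.pkl","rb"))
f=lambda u,v,z: onz(m,(120+u/2.9,v/2.9),z)[:2]
B=[(f(308,75,.104)+f(437,75,.104))/2,(f(320,442,.072)+f(428,442,.072))/2]
L=np.mean([f(273,67,.054),f(462,67,.054),f(453,468,.054),f(283,468,.054)],0)
print("block",B,np.mean(B,0),"lugs",L)
k=(L+[-.11,.0019]); d=k-o["ee_pos"][:2]; y=o["eef_rot"][2]
print("knob",k,"tool shift",d@[np.cos(y),np.sin(y)],d@[np.sin(y),-np.cos(y)],"down",o["ee_pos"][2]-.056)
```

```text
block [array([0.5576717 , 0.13135988]), array([0.55624667, 0.04143978])] [0.55695919 0.08639983] lugs [0.55546548 0.08600432]
knob [0.44546548 0.08790432] tool shift 0.08002406550298889 -0.11112186477057721 down 0.11138408243504572
```

Request:
play_rows --pt "0.02 -0.0278 0 0 0 0 -0.9" --pt "0.02 -0.0278 0 0 0 0 -0.9" --pt "0.02 -0.0278 0 0 0 0 -0.9" --pt "0.02 -0.0278 0 0 0 0 -0.9" --pt "0 0 0.035 0 0 0 -0.9" --pt "0 0 0.035 0 0 0 -0.9" --pt "0 0 0.025 0 0 0 -0.9" --pt "0 0 0.012 0 0 0 -0.9" --pt "0 0 0.004 0 0 0 -0.9" --pt "0 0 0 0 0 0 -0.9"

```text
time_s: 9.05
ee_pos: [0.4446, 0.0928, 0.0549]
eef_rot: [-3.14, 0.0, 1.554]
force: [0.5, -0.9, -0.3]
grip_width: 0.0891
grip_force: 0.0
```

Request:
play_rows --pt "-0.005 0.0005 0 0 0 0 1" --pt "0 0 0 0 0 0 1" --pt "0 0 0 0 0 0 1" --pt "0 0 0 0 0 0 1" --pt "0 0 0 0 0 0 1" --pt "0 0 0 0 0 0 1" --pt "0 0 0 0 0 0 1" --pt "0 0 0 0 0 0 1" --pt "0 0 0 0 0 0 1" --pt "0 0 0 0 0 0 1" --pt "0 0 0 0 0 0 1" --pt "0 0 0 0 0 0 1" --pt "0 0 0 0 0 0 1" --pt "0 0 0 0 0 0 1" --pt "0 0 0 0 0 0 1" --force 40

```text
time_s: 10.3
ee_pos: [0.4449, 0.0874, 0.0555]
eef_rot: [-3.14, 0.0, 1.554]
force: [-5.2, -0.0, 4.5]
grip_width: 0.0337
grip_force: 40.0
```

Gripped (34 mm). I'll pull up 17 mm.

Request:
play_rows --pt "0 0 -0.005 0 0 0 1" --pt "0 0 -0.006 0 0 0 1" --pt "0 0 -0.006 0 0 0 1" --pt "0 0 0 0 0 0 1" --pt "0 0 0 0 0 0 1"

```text
time_s: 10.72
ee_pos: [0.4449, 0.0874, 0.0726]
eef_rot: [-3.14, 0.0, 1.554]
force: [-4.0, 1.1, -8.9]
grip_width: 0.0335
grip_force: 40.0
```

Request:
play_rows --pt "0.003 0 0 0 0 0 1" --pt "0.005 0 0 0 0 0 1" --pt "0.006 0 0 0 0 0 1" --pt "0.006 0 0 0 0 0 1" --pt "0.006 0 0 0 0 0 1" --pt "0.006 0 0 0 0 0 1" --pt "0.006 0 0 0 0 0 1" --pt "0.005 0 0 0 0 0 1" --pt "0.004 0 0 0 0 0 1" --pt "0.003 0 0 0 0 0 1" --pt "0 0 0 0 0 0 1" --pt "0 0 0 0 0 0 1" --pt "0 0 0 0 0 0 1"

```text
time_s: 11.8
ee_pos: [0.446, 0.1378, 0.0724]
eef_rot: [-3.141, -0.0, 1.554]
force: [-5.6, 0.9, -8.9]
grip_width: 0.0338
grip_force: 40.0
```

Moved 50.4 mm. I'll lower the knob while still gripping it.

Request:
play_rows --pt "0 0 0.004 0 0 0 1" --pt "0 0 0.004 0 0 0 1" --pt "0 0 0.004 0 0 0 1" --pt "0 0 0.004 0 0 0 1" --pt "0 0 0 0 0 0 1" --pt "0 0 0 0 0 0 1"

```text
time_s: 12.3
ee_pos: [0.446, 0.1377, 0.0564]
eef_rot: [-3.141, -0.0, 1.554]
force: [-6.9, 2.3, -6.2]
grip_width: 0.0336
grip_force: 40.0
```

The pin is in the notch (about 1 mm up, spring force 6 N). I'll release and retreat.

Request:
play_rows --pt "0 0 0 0 0 0 0.2" --pt "0 0 0 0 0 0 -0.4" --pt "0 0 0 0 0 0 -0.9" --pt "0 0 0 0 0 0 -0.9" --pt "0 0 0 0 0 0 -0.9" --pt "0 0 0 0 0 0 -0.9" --pt "0 0 0 0 0 0 -0.9" --pt "0 0 0 0 0 0 -0.9" --pt "0 0 -0.03 0 0 0 -0.9" --pt "0 0 -0.04 0 0 0 -0.9" --pt "0 0 -0.04 0 0 0 -0.9" --pt "-0.04 0.02 0 0 0 0 -0.9" --pt "-0.04 0.02 0 0 0 0 -0.9" --pt "0 0 0 0 0 0 -0.9" --pt "0 0 0 0 0 0 -0.9" --pt "0 0 0 0 0 0 -0.9"

```text
time_s: 13.63
ee_pos: [0.482, 0.0624, 0.1663]
eef_rot: [-3.141, -0.0, 1.553]
force: [0.2, 0.5, 0.6]
grip_width: 0.0893
grip_force: 0.0
```

Run:
```python
from h import *
w=ctrl.camera("wrist"); m=ctrl.camera_model("wrist")
cv2.imwrite("pics/w5.png",cv2.resize(w,(800,600)))
print(ctrl.get_obs()["ee_pos"]); 
for P in[(.5563,.136,.054),(.446,.138,.09)]: print(proj(m,P)*1.5625)
```

```text
[0.48191622 0.0628409  0.16631083]
[523.5701961  161.95945323]
[309.87871483 164.63384606]
```

View pics/w5.png

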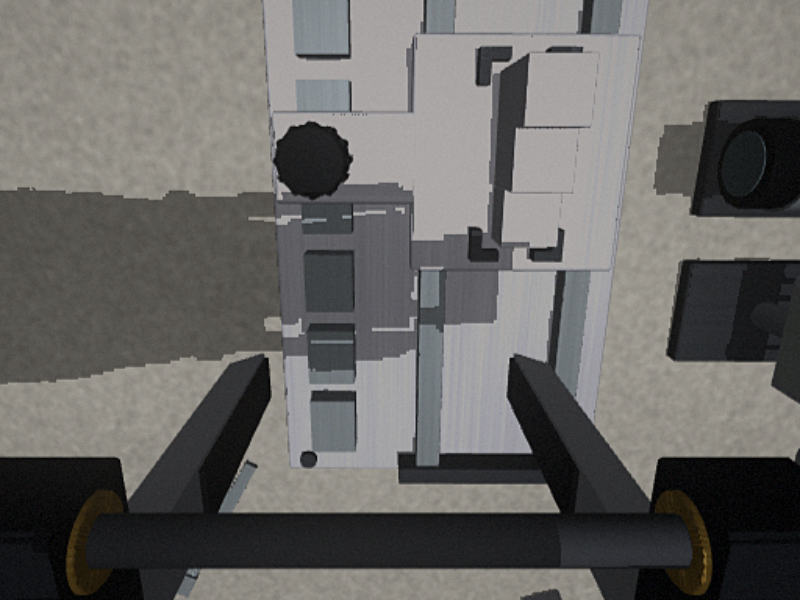

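The block (545,155) stands in the pocket in front of the lens (745,162). The knob is at (313,160), where it was predicted, and the gripper is clear. I'll hand in.

```bash
python3 -c "
from station import ctrl
print(ctrl.hand_in())"
```

```text
the job is handed in; nothing more can be done
None
```

I set the stepped block between the carriage lugs, moved the carriage one notch (+y) to the camera, let the plunger drop home, and handed the job in; the station gave no verdict, but the last picture showed the block upright in front of the lens, and the plain bar was never touched.

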